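# Clip the spot lamp onto the microscope boom and plug it in

## Robot

A 7-joint arm with a two-finger parallel gripper is mounted at the origin on the work surface. World frame = base frame: x ahead of the robot, y to its left, z up, the work surface at z = 0. Lengths are in m, angles in degrees, forces in N, time in s.
With the tool pointing down it reaches from about 0.425 to 0.95 m from the base axis. Payload 16.7 kg.
Tool frame: the origin (TCP) lies at the very end of the fingers, on their centre line; the grasp point (between the pads) lies bot.grip_depth behind it (bot.grip_depth is the distance from the TCP to the grasp point, in m); z points along the fingers, y is the direction in which the jaws open and shut (so a half turn about z gives the same grasp; the last joint's range is limited). The gripper opens to 94 mm and grips with 3 to 60 N. Pads are 16 mm wide; open, the fingers measure 119 mm over their backs; the gripper's body (75 mm by 177 mm) begins 78 mm behind the grasp point.
Start: joints at [65.002, 24.414, 4.234, 92.017, -1.954, 63.644, -3.845], TCP at [0.191, -0.647, 0.205] pointing down, gripper open.
Joint ranges: [-163.25, 163.25], [-28.42, 122.38], [-70.27, 78.77], [12.13, 141.07], [-58.53, 238.53], [9.26, 117.41], [-156.51, 156.51]. Speed limits (degrees/s): [108.29, 108.29, 136.94, 136.94, 172.46, 172.46, 172.46].

## Interface

Orientations are given as [roll, pitch, yaw] about the fixed x, y, z axes, in that order (R = Rz(yaw) Ry(pitch) Rx(roll)).
In Python, from plant import monitor, get_image, get_calibration, bot gives the robot as it stands.
- The arm moves only by the tool play_rows, never from a script. Its argument "motion" is a list that holds one entry, the list of rows, each a list of 7 numbers: the shift along the world's x, y, z in units of 25 mm (1.0 is 25 mm), then the turn, a rotation vector about the world's x, y, z in units of 6 degrees (1.0 is 6 degrees), then the gripper's target within -1 to 1 (shut at 1, half-way at 0, fully open at -1). In form: [[[dx, dy, dz, wx, wy, wz, gripper], ...]]. A call has 1 to 20 rows; each row is the pose to reach, as a shift and turn from the pose commanded when the call began; what a row does not reach only later rows make up. A row lasts 1/12 s, in which the tool goes at most 41.7 mm and 7.16 degrees, less where a joint would pass 70% of its speed; a pose out of reach is approached as far as the arm can. A call with a gripper value outside its range is refused whole. The fingers move at their own pace and stop on an object; "squeeze" is the grip in N (left out, the last holds). Time passes only in rows, so rows that repeat a pose let the fingers close. It gives the time, the measured TCP pose, the force and the opening at its end, in the units of the state.
- monitor.observe(): the state, without advancing time (a new reading comes with each control period).
- get_image(name): name is "side" or "top" or "wrist"; returns the picture (400x640x3 uint8, red, green, blue); there is no depth.
- get_calibration(name): a dict with "vfov" (degrees; the focal length in pixels is half the picture's height over the tangent of half this angle, whatever the lens; pixels are square), "cx", "cy" (the principal point, pixels), "eye" and "orientation" of the camera in the world. Camera axes: x right, y up, looking along -z (the intrinsics and any distortion apply to the point x, -y, -z); pixel columns grow to the right and rows downward; lengths in m; the calibration is good to about 2 mm. A picture is of the moment at which its call begins: read the wrist's pose just before it. get_calibration takes no time and is no camera call; for the wrist camera it gives the pose at the moment of the call.
- bot.close_job(): hands the job in, once; it reports no verdict.
The state is a dict: "clock": time; "joint_pos": joint angles; "qvel": joint speeds; "effort": joint torques, N m; "tcp_pos": TCP position; "ee_rot": TCP orientation; "ft_force": force on the tool from outside, world axes, zero at the start; "moment": the same for the moment, N m; "grip_width": finger opening in m.
Only numpy, scipy, OpenCV 4.12 (cv2) and the standard library are available. Lean on these libraries where they do the work, as an engineer would, in place of code of your own. Each camera call takes 0.05 s, during which the arm holds its last target. There are 200 camera calls.

## Task

Fit the twin-spot lamp to the microscope's boom: press it straight down onto the bare tube, plug end towards the microscope, until its clip arms snap right under the tube, then slide it along upright until its plug is fully home in the power collar and the lamp is flush against the collar, and let go. The microscope is already set up, so press and push only as hard as the clip needs, do not bump the stand, the boom or the collar with the arm, and leave everything else on the bench where it is.

Things in the scene. Friction and masses are not known exactly. Their poses are not given: they have to be found in the camera images.
- lamp: Clip-on twin-spot lamp, loose, 0.15 to 0.2 kg, standing on its clip arms. Origin: middle of the clip, to come onto the boom's axis; 19.4 above the bench as it stands. x along the clip's bore, out of the plug end; z up. Aluminium housing x -38 to 32, 34 wide, z 18.5 to 58.5. Clip below it, x -16 to 16: flat saddle at z 12.5 and two springy arms to close under the tube. Sizes in mm.
- lamp_mouth (a point): Middle of the clip's open mouth at the arm tips, 19 below the lamp's origin. 28.7 wide at the tips, narrowing to 17.5 at 9 below the origin. Pressed down, the arms spread from 18 above seated, resist with 10 to 16 N, pass the widest point 9 above, snap under, and the saddle lands hard on the tube: origin on its axis. Over 25 N on the seated clip or the collar strains the microscope. Snapped on it holds by itself and slides against 2 to 6 N. Sizes in mm.
- lamp_grip (a point): Middle of the housing, 39 above the lamp's origin, where to grip it across its 34 width; the housing reaches 19.5 above and 20.5 below this point and 25 or more to either end. Axes as the lamp's. Sizes in mm.
- lamp_plug (a point): Tip of the brass plug, round, 10 across, domed, standing 14 out of the housing's plug end; 46 ahead (x) of the lamp's origin and 33 above it. Sizes in mm.
- lamp_tail (a point): Middle of the cross piece at the lamp's tail, 45 behind the lamp's origin and 43 above it: 16 x 88 x 16. From it two black spot barrels, 23 across, hang down 33 to either side, to 13 below the lamp's origin, leaning 13 mm forward: they pass either side of the tube. Sizes in mm.
- stand: The microscope stand's base and pillar, fixed; the pose given is of these. Origin on the bench under the boom; x along the boom towards the microscope, z up. Pillar 32 across at x -270, 281 high, on a base plate 220 x 250 x 22 (x -380 to -160). Black stage 14 high at x 280 to 425, y +-75. Microscope head above that, from x 239 on, up to z 325, eyepieces to y 125. Sizes in mm.
- boom (a point): Where the boom's axis should pass, 200 above the stand's origin; fixed to the stand, axes as the stand's. The boom was set by hand in its clamp: it is parallel to x and level, but lies up to 6 higher or lower than this. Polished steel tube 25 across, bare from the clamp to the collar, free above. Sizes in mm.
- collar (a point): Where the collar's face should be on the boom's axis, at x 80 of the stand; fixed to the stand. The true face may be up to 14 further on or back along x, and is as much higher or lower as the boom. Black collar, 40 long beyond its face, 45 across at the tube, connector block on top 36 wide up to 51 above the axis, clamp knob to y 40 at 16 below it. Lamp home: its origin 32 before the face. Sizes in mm.
- contact_pin (a joint): Sprung brass contact in the collar's socket: 0 out, 0.006 m pressed in when the lamp is flush. The socket is a square hole 13 wide in the collar's face, middle 33 above the boom's axis, 31 deep along the boom, closed on top, so the plug enters only along the boom. The contact's tip stands 8 behind the face and pushes back with about 1 N. Sizes in mm.
- lamp_arm_l (a joint): Spread of the lamp's clip arm on its +y side, in rad: 0 closed and free, about 0.17 at the widest point of the tube, about 0.02 snapped home under it. Sizes in mm.
- lamp_arm_r (a joint): The same for the clip arm on the lamp's -y side. Sizes in mm.
- pillar_clamp (a point): Where the pillar's cross clamp holds the boom, at x -270 of the stand: a white block 56 x 60 x 64 with knobs to y +-62. Sizes in mm.
- focus_mount (a point): Where the boom ends in the microscope's focus mount, at x 239 of the stand; the mount is 85 high with knobs to y +-52. Sizes in mm.
- slide_box: Bystander: closed plastic slide box 88 x 58 x 35 (mm); origin at the middle of its underside. To be left where it is.
- swab_pot: Bystander: clear round pot of cotton swabs, 58 across, 78 high (mm); origin at the middle of its underside. To be left where it is.
- petri_dish: Bystander: open glass dish, 90 across, 15 high (mm); origin at the middle of its underside. To be left where it is.
- tweezers: Bystander: steel tweezers 120 long, lying flat (mm); origin at the middle of its underside. To be left where it is.
- part_tray: Bystander: black four-compartment tray 110 x 80 x 24 (mm); origin at the middle of its underside. To be left where it is.
- cal_block: Bystander: round steel calibration block, 38 across, 16 high (mm); origin at the middle of its underside. To be left where it is.
- driver: Bystander: screwdriver 150 long, lying flat (mm); origin at the middle of its underside. To be left where it is.
Mind the look-alikes: they are no part of the job. Of the things that look like the lamp, the middle-sized one is meant.

How it is judged:
By the outcome, as a careful person would: the job done as asked, in the order asked, and still so for the second after the job is handed in, with the robot touching nothing.
It also fails if it takes over 64 s, if anything falls off the work surface, if the arm or the gripper's body presses on something with over 40 N, if the wrist force passes 120 N, or if a joint passes its speed limit or range.

## Working session

There is one attempt and no reset: what is moved stays moved. The work goes in short steps, Python scripts to look and compute and a tool call to move; the robot and the scene stay as the last step left them, time stands still between calls to the robot, and variables do not carry over. Pictures are saved under pics/ and viewed, about 8 in all and at most 12, crops included, and the job is handed in when it is done.

Besides the shell and the picture viewer there is one more tool, called after "Call:" as name(argument=value, ...), one argument or row to a line, values as JSON. play_rows: Moves the arm, as the interface text tells. Its arguments: {"type":"object","properties":{"motion":{"type":"array","items":{"type":"array","items":{"type":"array","items":{"type":"number"}}}},"squeeze":{"type":"number"}},"required":["motion"]}

```bash
mkdir -p pics; ls
python3 - <<'E'
from plant import monitor,get_image,get_calibration,bot
import cv2
s=monitor.observe();print(s);print(bot.grip_depth)
for n in("side","top"):
    print(n,get_calibration(n)); cv2.imwrite(f"pics/{n}0.png",cv2.cvtColor(get_image(n),cv2.COLOR_RGB2BGR))
print(get_calibration("wrist"))
E
```

```text
pics
{'clock': 0.0, 'joint_pos': array([65.00171278, 24.44849084,  4.2301263 , 92.05147957, -1.95422087,
       63.6446271 , -3.84391231]), 'qvel': array([ 0.04217111,  0.05440631, -0.05226331, -0.0772872 , -0.06634306,
        0.00431444,  0.00783683]), 'effort': array([-1.12169389e-03, -9.35804200e+01,  3.66585709e+00, -4.54191041e+01,
       -4.89101897e-02,  2.00897263e-02,  7.06687615e-05]), 'tcp_pos': array([ 0.1908098 , -0.64701104,  0.20479436]), 'ee_rot': array([-1.79927646e+02,  4.35688324e-03,  1.64323170e+01]), 'ft_force': array([ 0.22698318,  0.37630418, -0.74546417]), 'moment': array([-0.02252302,  0.02937304, -0.01700831]), 'grip_width': 0.09353770601231631}
0.0188
side {'vfov': 43.004506234671595, 'cx': 326.87643728734804, 'cy': 201.5981685108017, 'eye': array([-0.12970397,  0.68950351,  1.13344346]), 'orientation': array([  43.02754132,   -1.01102652, -140.37540013])}
top {'vfov': 43.1708957506537, 'cx': 316.9098046992218, 'cy': 197.28179752470635, 'eye': array([ 0.3184297 , -0.01221543,  1.38070494]), 'orientation': array([  5.09524244,   0.22658355, -88.73200604])}
{'vfov': 68.66615378778441, 'cx': 317.7992503540283, 'cy': 200.9821407363191, 'eye': array([ 0.2666649 , -0.6243872 ,  0.38473501]), 'orientation': array([-15.76021265,   0.08504043, -73.55157106])}
```

View pics/side0.png

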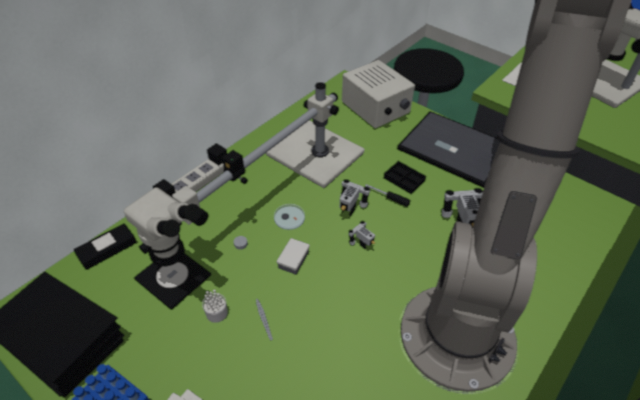

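View pics/top0.png

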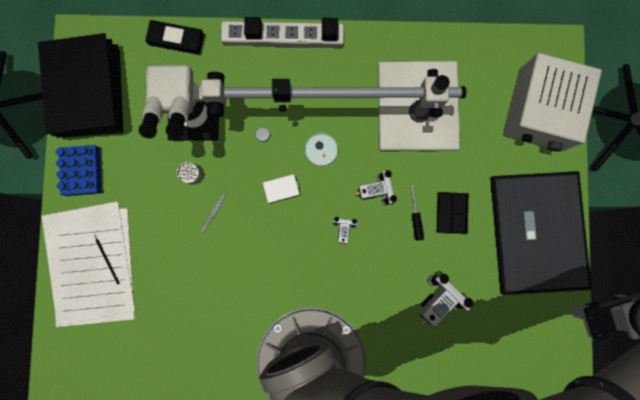

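```bash
cat > h.py <<'E'
import numpy as np,cv2
from scipy.spatial.transform import Rotation as R
from plant import monitor,get_image,get_calibration,bot
def cam(c):
    return 200/np.tan(np.radians(c['vfov']/2)),R.from_euler('xyz',c['orientation'],degrees=True).as_matrix()
def ray(c,u,v):
    f,M=cam(c); d=M@np.array([(u-c['cx'])/f,-(v-c['cy'])/f,-1]); return c['eye'],d/np.linalg.norm(d)
def onz(c,u,v,z):
    e,d=ray(c,u,v); return e+d*(z-e[2])/d[2]
def proj(c,p):
    f,M=cam(c); q=(np.asarray(p)-c['eye'])@M; return np.stack([c['cx']-f*q[...,0]/q[...,2],c['cy']+f*q[...,1]/q[...,2]],-1)
E
python3 - <<'E'
from h import *
t=cv2.imread('pics/top0.png'); s=cv2.imread('pics/side0.png')
a=cv2.resize(t[160:260,320:420],None,fx=4,fy=4,interpolation=cv2.INTER_CUBIC)
b=cv2.resize(t[70:120,210:310],None,fx=4,fy=4,interpolation=cv2.INTER_CUBIC)
b2=cv2.resize(t[60:110,380:480],None,fx=4,fy=4,interpolation=cv2.INTER_CUBIC)
cc=cv2.resize(s[165:265,320:420],None,fx=4,fy=4,interpolation=cv2.INTER_CUBIC)[:200]
d=cv2.resize(s[130:180,190:290],None,fx=4,fy=4,interpolation=cv2.INTER_CUBIC)
cv2.imwrite('pics/c1.png',np.hstack([np.vstack([a,b[:200]]),np.vstack([cc,d,b2])]))
c=get_calibration('top');
for n,(u,v),z in [('lampM',(375,188),.07),('collar face',(291,90),.2),('boomA',(370,91),.2125),('boomB',(240,92),.2125),('pillar',(430,100),.2)]: print(n,onz(c,u,v,z))
E
```

```text
lampM [ 0.46273181 -0.1552687   0.07      ]
collar face [0.67965591 0.06240726 0.2       ]
boomA [ 0.67731966 -0.12515655  0.2125    ]
boomB [0.66846841 0.18212569 0.2125    ]
pillar [ 0.66220214 -0.26957764  0.2       ]
```

View pics/c1.png

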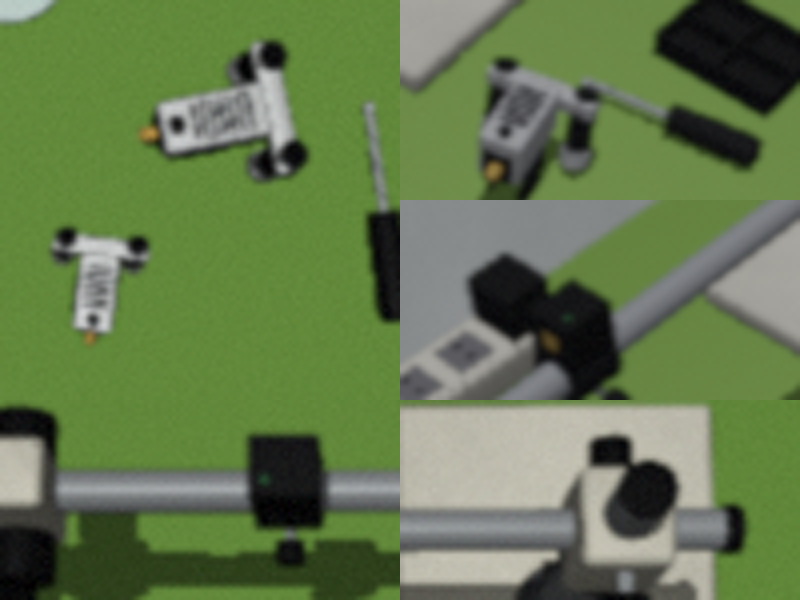

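Run:
```python
from h import *
c=get_calibration('top')
q=lambda u,v:(320+u/4,160+v/4)
p=onz(c,*q(148,133),.0524); t=onz(c,*q(279,106),.0704)
d=(p-t)[:2]; print(p,t,np.linalg.norm(d),np.degrees(np.arctan2(d[1],d[0])))
x=d/np.linalg.norm(d); print('origin',p[:2]-.046*x,t[:2]+.045*x)
e=[onz(c,*q(268,42),.07),onz(c,*q(290,170),.07)]; dd=(e[1]-e[0])[:2]; print(np.linalg.norm(dd),np.degrees(np.arctan2(dd[1],dd[0])))
```

```text
[ 0.44970621 -0.10988444  0.0524    ] [ 0.46745207 -0.19358704  0.0704    ] 0.08556307989151132 101.97008092042657
origin [ 0.45924665 -0.15488422] [ 0.45811903 -0.14956552]
0.0849477440567769 -169.75499752070752
```

Call:
play_rows(
  motion=[
    [[2.7,5,0,0,0,3.5,-1],[2.7,5,0,0,0,3.5,-1],[2.7,5,0,0,0,3.5,-1],[2.7,5,0,0,0,3.5,-1],[5.4,10,0,0,0,7,-1],[5.4,10,0,0,0,7,-1],[5.4,10,0,0,0,7,-1],[5.4,10,0,0,0,7,-1],[8,15,0,0,0,10.5,-1],[8,15,0,0,0,10.5,-1],[8,15,0,0,0,10.5,-1],[8,15,0,0,0,10.5,-1],[10.7,19.8,0,0,0,14.1,-1],[10.7,19.8,0,0,0,14.1,-1],[10.7,19.8,0,0,0,14.1,-1],[10.7,19.8,0,0,0,14.1,-1],[10.7,19.8,0,0,0,14.1,-1],[10.7,19.8,0,0,0,14.1,-1]],
  ],
)

```text
clock: 1.6
tcp_pos: [0.4584, -0.152, 0.2052]
ee_rot: [-180.0, -0.0, 101.1]
ft_force: [-0.9, -1.3, 0.2]
grip_width: 0.0943
```

Run:
```python
from h import *
s=monitor.observe();print(s['clock'],s['tcp_pos'],s['ee_rot'],s['joint_pos'],s['ft_force'])
c=get_calibration('wrist');print(c)
im=cv2.cvtColor(get_image('wrist'),cv2.COLOR_RGB2BGR);cv2.imwrite('pics/w1.png',im)
L=np.array([.459,-.152,.0194]);M=R.from_euler('z',101,degrees=True).as_matrix()
print(proj(c,L+np.array([[46,0,33],[-45,0,51],[32,17,58.5],[32,-17,58.5],[-38,17,58.5]])*1e-3@M.T))
```

```text
1.6 [ 0.458373   -0.15196636  0.20523202] [-1.79969035e+02 -1.50341245e-02  1.01093327e+02] [ 35.68556923   8.13846905 -27.08905588 114.60400411   4.34365045
  58.24833012  17.63309628] [-0.9417516  -1.30411482  0.19463226]
{'vfov': 68.66615378778441, 'cx': 317.7992503540283, 'cy': 200.9821407363191, 'eye': array([ 0.44328238, -0.07398349,  0.38512837]), 'orientation': array([-15.69870706,   0.05777787,  11.10867147])}
[[318.52323965 149.69046559]
 [318.34166095 231.22779463]
 [302.39395802 165.54062805]
 [334.65155289 165.60654478]
 [303.16598179 227.82694567]]
```

View pics/w1.png

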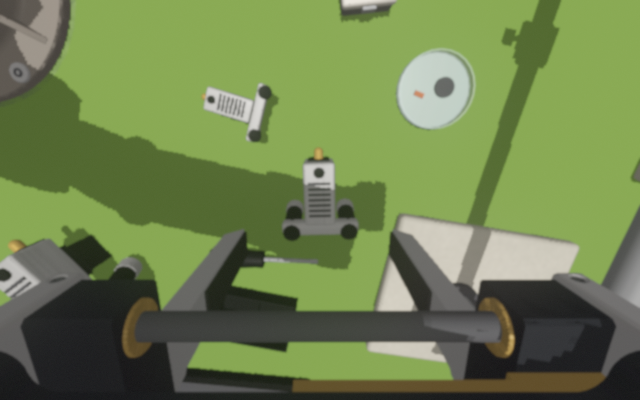

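Call:
play_rows(
  motion=[
    [[0,0,-2,0,0,0,-1],[0,0,-3.5,0,0,0,-1],[0,0,-5,0,0,0,-1],[0,0,-6,0,0,0,-1],[0,0,-6.4,0,0,0,-1],[0,0,-6.62,0,0,0,-1],[0,0,-6.62,0,0,0,-1],[0,0,-6.62,0,0,0,-1],[0,0,-6.62,0,0,0,1],[0,0,-6.62,0,0,0,1],[0,0,-6.62,0,0,0,1],[0,0,-6.62,0,0,0,1],[0,0,-6.62,0,0,0,1],[0,0,-6.62,0,0,0,1],[0,0,-6.62,0,0,0,1],[0,0,-6.62,0,0,0,1],[0,0,-6.62,0,0,0,1],[0,0,-6.62,0,0,0,1]],
  ],
  squeeze=45,
)

```text
clock: 3.15
tcp_pos: [0.4585, -0.1524, 0.04]
ee_rot: [-180.0, -0.0, 101.0]
ft_force: [-0.6, -0.5, -0.6]
grip_width: 0.0339
```

Call:
play_rows(
  motion=[
    [[0,0,0.5,0,0,0,1],[0,0,1.5,0,0,0,1],[0,0,3,0,0,0,1],[0,0,4.5,0,0,0,1],[0,0,6,0,0,0,1],[0,0,7.5,0,0,0,1],[0,0,8.8,0,0,0,1],[0,0,9.6,0,0,0,1],[0,0,9.6,0,0,0,1],[0,0,9.6,0,0,0,1],[0,0,9.6,0,0,0,1]],
  ],
)

```text
clock: 4.07
tcp_pos: [0.4578, -0.1523, 0.2787]
ee_rot: [-179.9, -0.0, 101.0]
ft_force: [0.0, 0.2, -2.6]
grip_width: 0.0339
```

```bash
cat > boom.py <<'E'
from h import *
from scipy.optimize import least_squares
def prof(im,pts,half=16):
    # centre & width of low-saturation band along vertical/perp profiles; returns subpixel edges
    g=im.astype(float); sat=g.max(2)-g.min(2)
    return sat
if __name__=='__main__':
    T=cv2.imread('pics/top0.png');S=cv2.imread('pics/side0.png')
    for nm,im,cols,r0 in(('top',T,range(235,270,5),(75,105)),('top',T,range(300,376,8),(75,105)),('side',S,range(245,300,6),None)):
        g=im.astype(float);sat=g.max(2)-g.min(2)
        for u in cols:
            a,b=r0 if r0 else (int(157-(u-245)*.66)-14,int(157-(u-245)*.66)+16)
            print(nm,u,a,sat[a:b,u].astype(int))
E
python3 boom.py
```

```text
top 235 75 [77 78 78 77 77 78 77 78 79 80 77 70 38  8  4  5  7  5  5  4  5  4  5 19
 36 37 40 37 38 38]
top 240 75 [80 77 79 77 77 78 78 78 78 77 78 70 37  7  6  6  4  6  7  3  5  5  3 18
 35 39 38 39 36 37]
top 245 75 [79 78 79 77 77 77 76 75 79 77 79 70 38  3  6  5  6  7  5  5  4  3 10 48
 73 77 76 78 76 69]
top 250 75 [78 78 77 78 78 79 78 78 77 79 79 70 37  5  6  6  5  5  5  4  5  1 11 48
 75 77 79 77 79 78]
top 255 75 [78 76 79 79 77 79 79 79 79 79 76 70 38  4  5  6  4  5  6  5  4  5 12 48
 75 78 78 79 77 79]
top 260 75 [78 76 77 77 77 78 79 79 78 78 79 70 39  7  4  7  6  6  8  4  5  3 13 46
 75 79 78 78 79 78]
top 265 75 [78 78 79 77 79 76 78 78 78 79 79 70 39  6  4  7  6  6  5  4  4  3 14 48
 76 78 78 79 79 78]
top 300 75 [79 79 78 78 78 79 77 78 78 81 77 68 38  6  5  6  7  7  5  3  4  4 20 60
 78 79 79 79 78 67]
top 308 75 [79 79 78 77 78 77 78 79 79 78 79 69 39  6  5  4  6  6  6  4  5  4 20 59
 77 78 80 78 77 77]
top 316 75 [80 77 77 76 76 77 77 77 78 79 78 65 29  5  4  7  7  5  5  5  6  4 20 58
 76 80 79 79 78 78]
top 324 75 [76 77 78 79 78 78 77 79 77 78 77 63 29  4  4  6 
[... 1027 characters left out ...]
68 66 58 33  7  7  8  7  7  7  6  6  5  6 26
 51 64 67 68 67 68]
side 269 127 [68 68 69 67 68 68 69 68 68 69 65 48 18  5  7  7  7  7  7  7  7  5  1  4
  7  7  7  6  6 18]
side 275 123 [68 68 67 69 69 68 68 68 68 67 59 38 14  5  7  7  7  7  7  7  7  2  3  6
  7  8  8  8  8  8]
side 281 119 [68 68 68 68 68 68 68 68 68 66 54 25  7  6  8  7  6  6  6  6  5  0  4  7
  8  8  8  8  8  8]
side 287 115 [68 67 67 69 69 68 69 68 68 61 39 14  5  7  7  7  7  6  6  6  3  2  6  7
  6  8  8  7  7  8]
side 293 111 [68 68 68 68 67 68 68 67 67 57 33  8  7  7  7  7  7  6  6  5  1  5  7  8
  7  8  8  7  7  8]
side 299 107 [68 68 68 69 68 68 68 68 65 49 18  5  7  8  7  7  7  6  6  3  3  6  8  8
  8  7  7  8  7  7]
```

```bash
cat > fit.py <<'E'
from h import *
from scipy.optimize import least_squares
def edges(im,u,a,b):
    g=im.astype(float);s=(g.max(2)-g.min(2))[a:b,u]; hi=s[:6].mean(); th=(hi+5)/2
    i=np.argmax(s<th); up=a+i-1+(s[i-1]-th)/(s[i-1]-s[i])
    j=i+3+np.argmax(s[i+3:]>th) if (s[i+3:]>th).any() else None
    lo=None if j is None else a+j-1+(th-s[j-1])/(s[j]-s[j-1])
    return up,lo
T=cv2.imread('pics/top0.png');S=cv2.imread('pics/side0.png')
rt=[];rs=[]
ct,cs=get_calibration('top'),get_calibration('side')
for u in list(range(246,269,3))+list(range(298,376,3)):
    for v in edges(T,u,75,105): rt.append(ray(ct,u,v))
for u in range(247,300,3):
    m=int(157-(u-245)*.66); up,lo=edges(S,u,m-14,m+16)
    rs.append(ray(cs,u,up))
    if u<264: rs.append(ray(cs,u,lo))
def res(p,rays):
    d=np.array([p[1],1,0]);d/=np.linalg.norm(d);P=np.array([p[0],0,p[2]]);o=[]
    for e,r in rays:
        n=np.cross(d,r);o.append(1e3*(abs((e-P)@n/np.linalg.norm(n))-.0125))
    return o
f=least_squares(lambda p:res(p,rt+rs),[.673,-.03,.2])
print(f.x,np.degrees(np.arctan(f.x[1])),np.sqrt(np.mean(f.fun**2)),np.mean(res(f.x,rt)),np.mean(res(f.x,rs)))
for h in(.194,.2,.206):
    g=least_squares(lambda p:res([p[0],p[1],h],rt),[.673,-.03]);print(h,g.x)
# stage/side fits
E
python3 fit.py
```

```text
[ 0.67526875 -0.02381801  0.20107151] -1.36441347371144 0.29353849111991553 0.21217815286280292 0.2505751972467964
0.194 [ 0.67741637 -0.02341279]
0.2 [ 0.67560008 -0.02341257]
0.206 [ 0.6737838  -0.02341234]
```

Call:
play_rows(
  motion=[
    [[0.5,0.4,0,0,0,-0.2,1],[1.5,1,0,0,0,-0.4,1],[2.8,1.8,0,0,0,-0.7,1],[4.2,2.7,0,0,0,-1,1],[5.6,3.6,0,0,0,-1.2,1],[7,4.5,0,0,0,-1.4,1],[8,5.1,0,0,0,-1.6,1],[8.5,5.4,0,0,0,-1.6,1],[8.7,5.5,0,0,0,-1.6,1],[8.7,5.5,0,0,0,-1.6,1],[8.7,5.5,0,0,0,-1.6,1],[8.7,5.5,0,0,0,-1.6,1]],
  ],
)

```text
clock: 5.07
tcp_pos: [0.675, -0.016, 0.2796]
ee_rot: [-179.9, 0.0, 91.4]
ft_force: [0.2, 0.3, -2.4]
grip_width: 0.0338
```

Run:
```python
from h import *
s=monitor.observe();print(s['clock'],s['tcp_pos'],s['ee_rot'],s['ft_force'])
I={}
for n in('wrist','top','side'):
    if n=='wrist': c=get_calibration(n); print(c)
    I[n]=cv2.cvtColor(get_image(n),cv2.COLOR_RGB2BGR);cv2.imwrite(f'pics/{n}2.png',I[n])
C={n:get_calibration(n) for n in I}
M=R.from_euler('z',91.4,degrees=True).as_matrix();L=s['tcp_pos']+[0,0,-.0202]
pts=L+np.array([[46,0,33],[-45,0,51],[32,17,58.5],[32,-17,58.5]])*1e-3@M.T
for n in I: print(n,proj(C[n],pts).round(1).tolist())
print(onz(C['top'],290,88,.252), onz(C['top'],290.5,97,.252))
a=I['wrist'];b=cv2.resize(I['top'][60:120,240:340],None,fx=3.2,fy=3.2,interpolation=cv2.INTER_CUBIC)
d=cv2.resize(I['side'][100:200,180:280],None,fx=3.2,fy=3.2,interpolation=cv2.INTER_CUBIC)[:192]
cv2.imwrite('pics/c2.png',np.vstack([a,np.hstack([b,d])]))
```

```text
5.0667 [ 0.67499315 -0.01600974  0.27956072] [-1.79946386e+02  3.36305645e-02  9.13812017e+01] [ 0.180931    0.25156396 -2.40053196]
{'vfov': 68.66615378778441, 'cx': 317.7992503540283, 'cy': 200.9821407363191, 'eye': array([0.67327217, 0.06355763, 0.45941321]), 'orientation': array([-15.75219039,   0.08097371,   1.39250845])}
wrist [[317.2, 178.5], [317.2, 331.5], [283.9, 215.3], [350.3, 215.2]]
top [[303.3, 80.3], [345.0, 77.5], [309.4, 84.2], [309.4, 68.8]]
side [[244.2, 133.9], [267.8, 111.6], [251.9, 126.1], [242.3, 120.8]]
[0.66837663 0.0615318  0.252     ] [0.64737843 0.05982577 0.252     ]
```

View pics/c2.png

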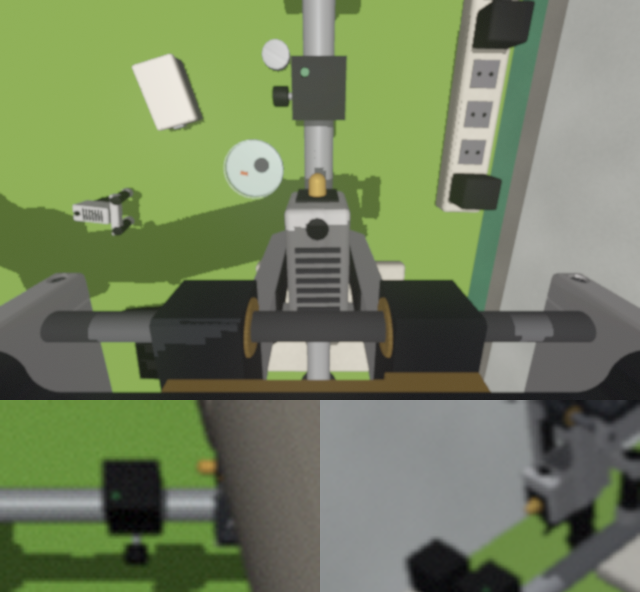

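Run:
```python
from h import *
im=cv2.imread('pics/wrist2.png').astype(float);sat=im.max(2)-im.min(2)
f=200/np.tan(np.radians(68.66615378778441/2))
c={'vfov':68.66615378778441,'cx':317.79925,'cy':200.98214,'eye':np.array([0.67327217,0.06355763,0.45941321]),'orientation':np.array([-15.75219039,0.08097371,1.39250845])}
def ed(v,a,b):
    s=sat[v,a:b];th=(s[:5].mean()+8)/2;i=np.argmax(s<th);l=a+i-1+(s[i-1]-th)/(s[i-1]-s[i])
    j=i+4+np.argmax(s[i+4:]>th);r=a+j-1+(th-s[j-1])/(s[j]-s[j-1]);return l,r
rays=[]
for v in [20,30,40,126,132,138,144,150,156,162]:
    l,r=ed(v,297,345); P=[onz(c,(l+r)/2,v,.201)]
    e,d1=ray(c,l,v);_,d2=ray(c,r,v)
    print(v,round(l,2),round(r,2),P[0].round(4),'model x',round(.67527-.02382*P[0][1],4))
    rays+=[(e,d1),(e,d2)]
from scipy.optimize import least_squares
def res(p):
    d=np.array([p[1],1,0]);d/=np.linalg.norm(d);P=np.array([p[0],0,p[2]]);o=[]
    for e,r in rays:
        n=np.cross(d,r);o.append(1e3*(abs((e-P)@n/np.linalg.norm(n))-.0125))
    return o
g=least_squares(res,[.675,-.024,.2]);print(g.x,np.abs(g.fun).max())
# plug rows: brass colour
b=(im[...,2]-im[...,0]); 
ys,xs=np.where(b[165:200,300:335]>50);print('plug',ys.min()+165,ys.max()+165,xs.min()+300,xs.max()+300,(xs.mean()+300))
print('colrow',[int(x) for x in im[110:130,305].sum(1)/3],[int(x) for x in sat[110:130,296]])
for v in (114,118,121,124): print(v,onz(c,319,v,.252))
for v in range(196,236,2): print(v,im[v,[295,318,340]].mean(1).astype(int),end=';')
```

```text
20 302.25 334.73 [0.6716 0.1375 0.201 ] model x 0.672
30 302.28 334.28 [0.6717 0.1305 0.201 ] model x 0.6722
40 302.42 334.21 [0.6719 0.1234 0.201 ] model x 0.6723
126 303.51 333.72 [0.6738 0.0573 0.201 ] model x 0.6739
132 303.51 333.96 [0.674  0.0523 0.201 ] model x 0.674
138 303.65 332.79 [0.6737 0.0472 0.201 ] model x 0.6741
144 303.77 332.69 [0.6738 0.0421 0.201 ] model x 0.6743
150 303.72 332.6 [0.6739 0.037  0.201 ] model x 0.6744
156 303.75 332.49 [0.674  0.0317 0.201 ] model x 0.6745
162 304.02 332.48 [0.6742 0.0265 0.201 ] model x 0.6746
[ 0.67487623 -0.02386965  0.20463547] 0.7372327201686981
plug 165 196 300 325 315.86772486772486
colrow [73, 74, 73, 73, 75, 73, 74, 76, 75, 80, 87, 96, 98, 100, 100, 105, 118, 130, 135, 136] [8, 9, 8, 9, 9, 9, 9, 8, 10, 19, 39, 54, 61, 60, 63, 71, 79, 82, 85, 85]
114 [0.67372463 0.06643508 0.252     ]
118 [0.67379104 0.0638226  0.252     ]
121 [0.67384116 0.06185098 0.252     ]
124 [0.67389156 0.05986875 0.252     ]
196 [108 113 115];198 [ 99  52 115];200 [ 93  58 116];202 [102  92 117];204 [118 120 119];206 [120 122 122];208 [133 137 138];210 [166 174 182];212 [186 193 198];214 [198 200 203];216 [203 196 205];218 [203 137 204];220 [202  66 204];222 [203  61 203];224 [201  56 177];226 [176  46 132];228 [141  44 130];230 [135  43 129];232 [127  42 130];234 [127  42 130];
```

Call:
play_rows(
  motion=[
    [[0.01,0,-0.3,0,0,0,1],[0.01,0,-0.8,0,0,0,1],[0.01,0,-1.2,0,0,0,1],[0.01,0,-1.4,0,0,0,1],[0.01,0,-1.4,0,0,0,1],[0.01,0,-1.4,0,0,0,1]],
  ],
)

```text
clock: 5.72
tcp_pos: [0.676, -0.0149, 0.2445]
ee_rot: [-180.0, -0.0, 91.4]
ft_force: [-0.4, -0.6, -2.3]
grip_width: 0.0337
```

Call:
play_rows(
  motion=[
    [[0,0,-0.08,0,0,0,1],[0,0,-0.16,0,0,0,1],[0,0,-0.16,0,0,0,1],[0,0,-0.16,0,0,0,1]],
  ],
)

```text
clock: 6.05
tcp_pos: [0.676, -0.0149, 0.2412]
ee_rot: [-180.0, 0.0, 91.4]
ft_force: [-3.5, -0.4, 1.4]
grip_width: 0.0339
```

Call:
play_rows(
  motion=[
    [[0,0,-0.08,0,0,0,1],[0,0,-0.16,0,0,0,1],[0,0,-0.16,0,0,0,1],[0,0,-0.16,0,0,0,1]],
  ],
)

```text
clock: 6.38
tcp_pos: [0.6763, -0.0148, 0.2374]
ee_rot: [180.0, 0.0, 91.4]
ft_force: [-4.2, 0.3, 4.7]
grip_width: 0.0332
```

Call:
play_rows(
  motion=[
    [[-0.02,0,0,0,0,0,1],[-0.04,0,0,0,0,0,1],[-0.04,0,-0.06,0,0,0,1],[-0.04,0,-0.06,0,0,0,1],[-0.04,0,-0.06,0,0,0,1]],
  ],
)

```text
clock: 6.8
tcp_pos: [0.6756, -0.0148, 0.2359]
ee_rot: [179.9, -0.0, 91.4]
ft_force: [-1.4, -0.4, 7.3]
grip_width: 0.0339
```

Call:
play_rows(
  motion=[
    [[-0.01,0,-0.04,0,0,0,1],[-0.02,0,-0.08,0,0,0,1],[-0.02,0,-0.08,0,0,0,1],[-0.02,0,-0.08,0,0,0,1]],
  ],
)

```text
clock: 7.13
tcp_pos: [0.6752, -0.0149, 0.2338]
ee_rot: [179.9, -0.0, 91.4]
ft_force: [0.3, 1.4, 3.9]
grip_width: 0.0335
```

Call:
play_rows(
  motion=[
    [[0,0,-0.04,0,0,0,1],[0,0,-0.06,0,0,0,1],[0,0,-0.06,0,0,0,1]],
  ],
)

```text
clock: 7.38
tcp_pos: [0.6748, -0.0149, 0.2317]
ee_rot: [180.0, -0.0, 91.4]
ft_force: [2.1, -0.4, 0.6]
grip_width: 0.0342
```

Call:
play_rows(
  motion=[
    [[0.01,0,-0.04,0,0,0,1],[0.01,0,-0.08,0,0,0,1],[0.01,0,-0.08,0,0,0,1],[0.01,0,-0.08,0,0,0,1]],
  ],
)

```text
clock: 7.72
tcp_pos: [0.6747, -0.015, 0.2292]
ee_rot: [-179.9, -0.0, 91.4]
ft_force: [4.1, 0.3, -7.4]
grip_width: 0.0339
```

Call:
play_rows(
  motion=[
    [[0,0,-0.04,0,0,0,1],[0,0,-0.06,0,0,0,1],[0,0,-0.06,0,0,0,1]],
  ],
)

```text
clock: 7.97
tcp_pos: [0.6747, -0.015, 0.228]
ee_rot: [-180.0, -0.0, 91.4]
ft_force: [3.3, -0.0, -8.6]
grip_width: 0.0336
```

Call:
play_rows(
  motion=[
    [[0.01,0,-0.03,0,0,0,1],[0.02,0,-0.05,0,0,0,1],[0.02,0,-0.05,0,0,0,1]],
  ],
)

```text
clock: 8.22
tcp_pos: [0.6751, -0.015, 0.2268]
ee_rot: [-179.9, 0.0, 91.4]
ft_force: [2.1, 0.9, -9.4]
grip_width: 0.0335
```

Call:
play_rows(
  motion=[
    [[0,0,-0.03,0,0,0,1],[0,0,-0.03,0,0,0,1],[0,0,-0.03,0,0,0,1]],
  ],
)

```text
clock: 8.47
tcp_pos: [0.6751, -0.015, 0.2261]
ee_rot: [-180.0, -0.0, 91.4]
ft_force: [0.4, 0.6, -9.8]
grip_width: 0.0336
```

Call:
play_rows(
  motion=[
    [[0,0,-0.03,0,0,0,1],[0,0,-0.03,0,0,0,1],[0,0,-0.03,0,0,0,1]],
  ],
)

```text
clock: 8.72
tcp_pos: [0.6753, -0.0149, 0.2255]
ee_rot: [-180.0, 0.0, 91.4]
ft_force: [-0.5, -0.4, -11.3]
grip_width: 0.0339
```

Call:
play_rows(
  motion=[
    [[0,0,-0.03,0,0,0,1],[0,0,-0.03,0,0,0,1],[0,0,-0.03,0,0,0,1]],
  ],
)

```text
clock: 8.97
tcp_pos: [0.6753, -0.0149, 0.2249]
ee_rot: [-180.0, -0.0, 91.4]
ft_force: [0.4, 0.3, -10.8]
grip_width: 0.0336
```

Call:
play_rows(
  motion=[
    [[0,0,-0.03,0,0,0,1],[0,0,-0.03,0,0,0,1],[0,0,-0.03,0,0,0,1]],
  ],
)

```text
clock: 9.22
tcp_pos: [0.6754, -0.0149, 0.2242]
ee_rot: [-180.0, 0.0, 91.4]
ft_force: [-0.2, -0.9, -9.4]
grip_width: 0.0335
```

Call:
play_rows(
  motion=[
    [[0,0,-0.03,0,0,0,1],[0,0,-0.03,0,0,0,1],[0,0,-0.03,0,0,0,1]],
  ],
)

```text
clock: 9.47
tcp_pos: [0.6754, -0.0149, 0.2235]
ee_rot: [-180.0, 0.0, 91.4]
ft_force: [-0.4, -0.6, -8.2]
grip_width: 0.0336
```

Call:
play_rows(
  motion=[
    [[0,0,-0.03,0,0,0,1],[0,0,-0.03,0,0,0,1],[0,0,-0.03,0,0,0,1]],
  ],
)

```text
clock: 9.72
tcp_pos: [0.6756, -0.0148, 0.2232]
ee_rot: [180.0, -0.0, 91.4]
ft_force: [-2.1, -1.2, -0.7]
grip_width: 0.0338
```

Call:
play_rows(
  motion=[
    [[0,0,-0.03,0,0,0,1],[0,0,-0.03,0,0,0,1],[0,0,-0.03,0,0,0,1]],
  ],
)

```text
clock: 9.97
tcp_pos: [0.6757, -0.0148, 0.2231]
ee_rot: [179.9, 0.0, 91.4]
ft_force: [-4.1, -1.3, 7.7]
grip_width: 0.0338
```

Call:
play_rows(
  motion=[
    [[-0.03,0,0.03,0,0,0,1],[-0.03,0,0.03,0,0,0,1],[-0.03,0.1,0.03,0,0,0,1],[-0.04,0.3,0.03,0,0,0,1],[-0.04,0.5,0.03,0,0,0,1],[-0.05,0.7,0.03,0,0,0,1],[-0.05,0.8,0.03,0,0,0,1]],
  ],
)

```text
clock: 10.55
tcp_pos: [0.6745, 0.0062, 0.2231]
ee_rot: [179.9, -0.0, 91.5]
ft_force: [2.4, -4.1, 5.2]
grip_width: 0.0339
```

Run:
```python
from h import *
s=monitor.observe();print(s['clock'],s['tcp_pos'],s['ee_rot'],s['ft_force'],s['moment'])
w=cv2.cvtColor(get_image('wrist'),cv2.COLOR_RGB2BGR);t=cv2.cvtColor(get_image('side'),cv2.COLOR_RGB2BGR)
a=cv2.resize(w[60:260,200:440],None,fx=3,fy=3,interpolation=cv2.INTER_CUBIC)[:590]
cv2.imwrite('pics/c3.png',a);cv2.imwrite('pics/s3.png',t)
```

```text
10.55 [0.67448583 0.00623322 0.22309879] [ 1.79947221e+02 -1.15664156e-02  9.14743798e+01] [ 2.43171838 -4.10101728  5.2199435 ] [-1.04669564 -0.63798238 -0.08356976]
```

View pics/c3.png

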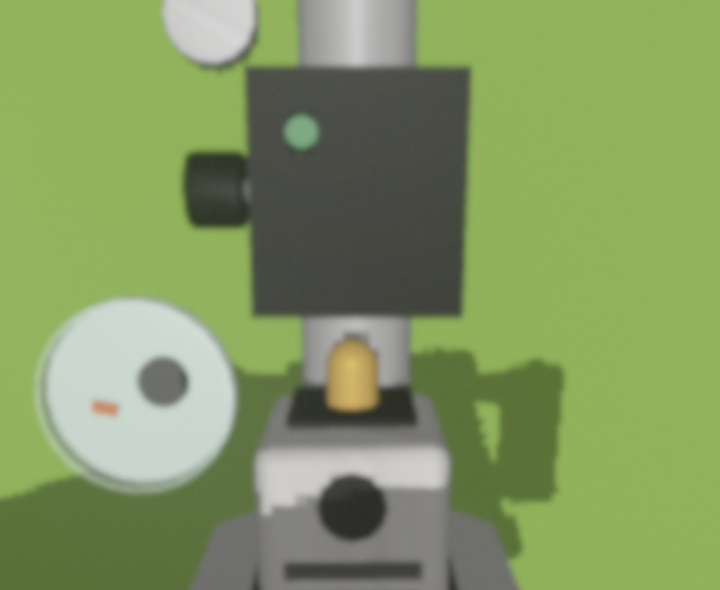

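Call:
play_rows(
  motion=[
    [[0.02,0.1,0.01,0,0,0,1],[0.02,0.2,0.01,0,0,0,1],[0.02,0.3,0.01,0,0,0,1],[0.01,0.38,0.01,0,0,0,1],[0.01,0.46,0.01,0,0,0,1],[0.01,0.54,0.01,0,0,0,1]],
  ],
)

```text
clock: 11.15
tcp_pos: [0.6744, 0.0182, 0.2231]
ee_rot: [-180.0, 0.0, 91.4]
ft_force: [0.4, -3.9, 6.1]
grip_width: 0.0336
```

Call:
play_rows(
  motion=[
    [[0,0.06,0,0,0,0,1],[0,0.1,0,0,0,0,1],[0,0.1,0,0,0,0,1]],
  ],
)

```text
clock: 11.4
tcp_pos: [0.6744, 0.021, 0.2231]
ee_rot: [-180.0, 0.0, 91.4]
ft_force: [0.7, -2.7, 6.5]
grip_width: 0.0337
```

Call:
play_rows(
  motion=[
    [[0,0.04,0,0,0,0,1],[0,0.08,0,0,0,0,1],[0,0.08,0,0,0,0,1]],
  ],
)

```text
clock: 11.65
tcp_pos: [0.6744, 0.0227, 0.2231]
ee_rot: [-180.0, 0.0, 91.4]
ft_force: [0.8, -3.3, 7.3]
grip_width: 0.0338
```

Call:
play_rows(
  motion=[
    [[0,0.04,0,0,0,0,1],[0,0.08,0,0,0,0,1],[0,0.08,0,0,0,0,1]],
  ],
)

```text
clock: 11.9
tcp_pos: [0.6744, 0.0246, 0.2231]
ee_rot: [-180.0, 0.0, 91.4]
ft_force: [-0.6, -3.4, 6.7]
grip_width: 0.0341
```

Call:
play_rows(
  motion=[
    [[0,0.03,0,0,0,0,1],[0,0.04,0,0,0,0,1],[0,0.04,0,0,0,0,1]],
  ],
)

```text
clock: 12.15
tcp_pos: [0.6743, 0.0255, 0.2231]
ee_rot: [-180.0, 0.0, 91.4]
ft_force: [-1.1, -4.3, 6.7]
grip_width: 0.0337
```

Call:
play_rows(
  motion=[
    [[0,0.03,0,0,0,0,1],[0,0.04,0,0,0,0,1],[0,0.04,0,0,0,0,1]],
  ],
)

```text
clock: 12.4
tcp_pos: [0.6743, 0.0264, 0.2231]
ee_rot: [-180.0, 0.0, 91.4]
ft_force: [-0.5, -4.3, 6.8]
grip_width: 0.0337
```

Call:
play_rows(
  motion=[
    [[0,0.03,0,0,0,0,1],[0,0.04,0,0,0,0,1],[0,0.04,0,0,0,0,1]],
  ],
)

```text
clock: 12.65
tcp_pos: [0.6743, 0.0269, 0.2231]
ee_rot: [-180.0, 0.1, 91.4]
ft_force: [-0.9, -6.3, 6.9]
grip_width: 0.0337
```

Call:
play_rows(
  motion=[
    [[0,0.02,0,0,0,0,1],[0,0.02,0,0,0,0,1],[0,0.02,0,0,0,0,1]],
  ],
)

```text
clock: 12.9
tcp_pos: [0.6743, 0.0269, 0.2231]
ee_rot: [-180.0, 0.1, 91.3]
ft_force: [-1.7, -8.2, 7.1]
grip_width: 0.0339
```

Call:
play_rows(
  motion=[
    [[0,0.02,0,0,0,0,1],[0,0.02,0,0,0,0,1],[0,0.02,0,0,0,0,1]],
  ],
)

```text
clock: 13.15
tcp_pos: [0.6743, 0.027, 0.2231]
ee_rot: [-180.0, 0.1, 91.3]
ft_force: [-0.4, -9.8, 8.5]
grip_width: 0.0337
```

Call:
play_rows(
  motion=[
    [[0,-0.03,0.02,0,0,0,1],[0,-0.04,0.03,0,0,0,1],[0,-0.04,0.03,0,0,0,1],[0,-0.04,0.03,0,0,0,1]],
  ],
)

```text
clock: 13.48
tcp_pos: [0.6742, 0.0269, 0.2232]
ee_rot: [-179.9, 0.1, 91.4]
ft_force: [2.8, -6.2, 0.3]
grip_width: 0.0337
```

Run:
```python
from h import *
s=monitor.observe();print(s['clock'],s['tcp_pos'],s['ee_rot'],s['ft_force'],s['moment'])
w=cv2.cvtColor(get_image('wrist'),cv2.COLOR_RGB2BGR);t=cv2.cvtColor(get_image('side'),cv2.COLOR_RGB2BGR)
a=cv2.resize(w[60:220,220:420],None,fx=3,fy=3,interpolation=cv2.INTER_CUBIC)[:480]
b=cv2.resize(t[90:250,180:240],None,fx=3,fy=3,interpolation=cv2.INTER_CUBIC)
cv2.imwrite('pics/c4.png',np.hstack([a,b]))
```

```text
13.4833 [0.67423733 0.02693851 0.22316335] [-1.79945654e+02  6.42245092e-02  9.13706167e+01] [ 2.77071867 -6.15955187  0.2768048 ] [-1.58905842 -0.60816991 -0.13444615]
```

View pics/c4.png

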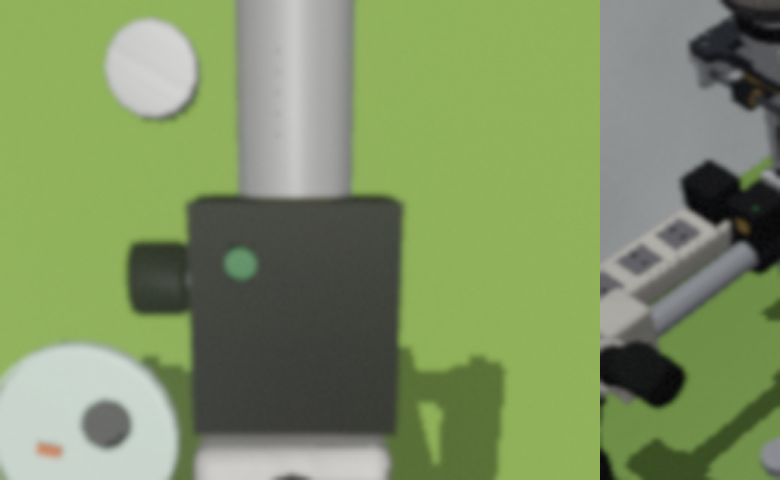

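Call:
play_rows(
  motion=[
    [[0.02,0,0,0,0,0,1],[0.02,0,0,0,0,0,1],[0.02,0,0,0,0,0,-0.2],[0.02,0,0,0,0,0,-0.2],[0.02,0,0,0,0,0,-0.2],[0.02,0,0,0,0,0,-0.2],[0.02,0,0,0,0,0,-0.2],[0.02,0,0,0,0,0,-0.2],[0.02,0,0,0,0,0,-0.2],[0.02,0,0,0,0,0,-0.2]],
  ],
)

```text
clock: 14.42
tcp_pos: [0.6749, 0.0282, 0.2237]
ee_rot: [-180.0, -0.0, 91.4]
ft_force: [-0.2, 0.6, -0.4]
grip_width: 0.0563
```

Call:
play_rows(
  motion=[
    [[0,0,0.3,0,0,0,-0.2],[0,0,0.8,0,0,0,-0.2],[0,0,1.5,0,0,0,-0.2],[0,0,2.4,0,0,0,-0.2],[0,0,3.4,0,0,0,-0.2],[0,-0.3,4.2,0,0,0,-0.2],[0,-1,4.8,0,0,0,-0.2],[0,-1.8,5,0,0,0,-0.2],[0,-2.6,5,0,0,0,-0.2],[0,-3.2,5,0,0,0,-0.2],[0,-3.2,5,0,0,0,-0.2],[0,-3.2,5,0,0,0,-0.2]],
  ],
)

```text
clock: 15.42
tcp_pos: [0.6748, -0.0525, 0.3491]
ee_rot: [180.0, -0.0, 91.4]
ft_force: [-0.3, -0.2, -0.8]
grip_width: 0.0562
```

Run:
```python
from h import *
s=monitor.observe();print(s['clock'],s['tcp_pos'],s['ee_rot'],s['ft_force'])
c=get_calibration('wrist')
w=cv2.cvtColor(get_image('wrist'),cv2.COLOR_RGB2BGR);t=cv2.cvtColor(get_image('side'),cv2.COLOR_RGB2BGR)
b=cv2.resize(t[90:190,170:290],None,fx=5,fy=4,interpolation=cv2.INTER_CUBIC)[:,:480]
cv2.imwrite('pics/c5.png',np.hstack([cv2.resize(w[60:360,220:420],(267,400)),b]))
```

```text
15.4167 [ 0.67484895 -0.05254884  0.34912523] [ 1.79995451e+02 -9.34218129e-03  9.13520004e+01] [-0.31064215 -0.19797107 -0.83258636]
```

View pics/c5.png

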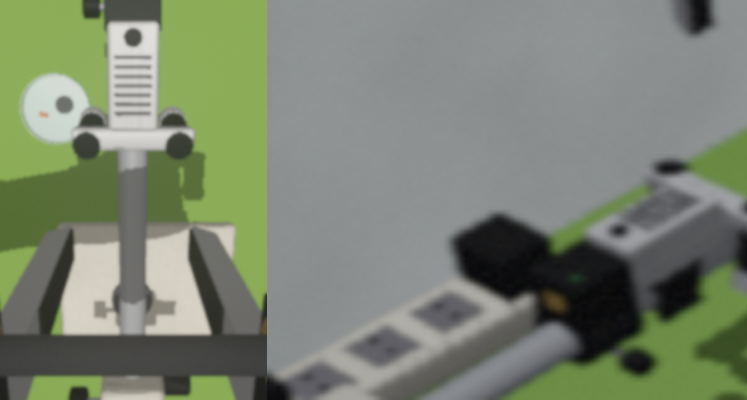

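```bash
python3 -c "
from plant import bot,monitor
print(bot.close_job(),monitor.observe()['clock'])"
```

```text
the job is handed in; nothing more can be done
the job is handed in; nothing more can be done
```

The middle-sized lamp is clipped onto the boom and slid home against the power collar. The gripper has let go and is clear of it. The job was handed in at about 15.5 s of the 64 s allowed.

- **Pressing on:** I pressed the lamp straight down. The arms spread at about 10 N (wrist reading corrected for the lamp's weight), then snapped under and pulled the lamp down. The saddle landed with the boom's axis about 203 mm above the bench. The highest downward reading on the seated clip was about 8.5 N (roughly 11 N net).
- **Sliding home:** It slid against about 3–4 N and stopped hard where I had predicted the collar to be. I pushed to about 10 N there, then eased off before letting go.
- **Last checks:** After release the wrist force was near zero. The last wrist and side pictures show the lamp upright on the tube with no visible gap at the collar. In those views the collar and petri dish looked undisturbed.
- **Not confirmed:** I could not read the contact pin or the clip-arm joints directly. That the plug is fully home and the clip snapped on is inferred from the forces, positions and pictures. I did not measure the other bench items again afterwards.
- **Disagreement:** Boom height estimates differed slightly: 201 mm from the fixed cameras, 205 mm from the wrist camera. The 203 mm found by contact lies between them. There were also small sideways forces of up to about 4 N during the press, which I corrected as I went.

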